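# Stroke-test the filling dispensers and cover the jammed one

### The job

Before the bakery opens, test the three plungers of the filling dispenser: push each one down through its stroke until it is fully home and leave it there. One of them is jammed and will stiffen part-way: push it until you feel it stiffen, then stop without forcing it, leave it part-way, and put the metal cover over that barrel, fully down around its collar on the block's top. Leave everything else on the counter where it is.

Things in the scene. Friction and masses are not known exactly. Their poses are not given: they have to be found in the camera images.
- station: fixed steel dispenser block standing on the counter, 110 (its x) x 360 (its y) x 90 high; origin at the centre of its underside; three vertical barrels side by side along its y, short spouts on its -x face; turned about the vertical by up to 0.2 rad
- bay_a (a point): point on the block's flat top (90 above the counter) on the axis of the barrel at its +y end (115 from the middle); a white round collar, 48 across and 15 high with a bevelled upper edge, stands around it
- knob_a (a point): black round push knob, 34 across and 12 thick, on the plunger of the barrel at the block's +y end; the point is the centre of its flat top, that is 159 above the counter with the plunger fully up, 119 with it fully home
- plunger_a (a joint): travel of that plunger in m, straight down: 0 fully up, 0.040 fully home against its hard end stop; starts between 0 and 0.006. It stays where it is left. A sound plunger slides under a steady push of 2 to 5 N all the way. The jammed one slides the same at first, then meets something springy nearly half-way down and stiffens by some 1.5 N per mm; it damages above 18 N, and creeps back up at most 8 mm when let go. Which of the three is jammed cannot be seen
- bay_b (a point): point on the block's flat top (90 above the counter) on the axis of the barrel at its middle; a white round collar, 48 across and 15 high with a bevelled upper edge, stands around it
- knob_b (a point): black round push knob, 34 across and 12 thick, on the plunger of the barrel at the block's middle; the point is the centre of its flat top, that is 159 above the counter with the plunger fully up, 119 with it fully home
- plunger_b (a joint): travel of that plunger in m, straight down: 0 fully up, 0.040 fully home against its hard end stop; starts between 0 and 0.006. It stays where it is left. A sound plunger slides under a steady push of 2 to 5 N all the way. The jammed one slides the same at first, then meets something springy nearly half-way down and stiffens by some 1.5 N per mm; it damages above 18 N, and creeps back up at most 8 mm when let go. Which of the three is jammed cannot be seen
- bay_c (a point): point on the block's flat top (90 above the counter) on the axis of the barrel at its -y end (115 from the middle); a white round collar, 48 across and 15 high with a bevelled upper edge, stands around it
- knob_c (a point): black round push knob, 34 across and 12 thick, on the plunger of the barrel at the block's -y end; the point is the centre of its flat top, that is 159 above the counter with the plunger fully up, 119 with it fully home
- plunger_c (a joint): travel of that plunger in m, straight down: 0 fully up, 0.040 fully home against its hard end stop; starts between 0 and 0.006. It stays where it is left. A sound plunger slides under a steady push of 2 to 5 N all the way. The jammed one slides the same at first, then meets something springy nearly half-way down and stiffens by some 1.5 N per mm; it damages above 18 N, and creeps back up at most 8 mm when let go. Which of the three is jammed cannot be seen
- cover: loose aluminium cover like an upside-down cup, 180 g: 60 outside diameter, 53 inside, closed top at 74, 70 deep inside, with a black upright grip stub 24 across from 74 to 104 above its rim; origin at the centre of its open rim (underside), z up. It stands on the counter in front of the block; over a barrel it slides down around the collar (2.5 clearance all round) until its rim rests on the block's flat top, clear of the knob
- jar: bystander: glass jar with a flat steel lid, 64 across, 105 high; origin at the centre of its underside
- pan: bystander: small open steel cup, 64 across at the rim, 60 high; origin at the centre of its underside
- bowl: bystander: white bowl, 140 across, 60 high; origin at the centre of its underside
- spatula: bystander: spatula lying flat on the counter, 200 long; origin on its underside
- shaker: bystander: closed aluminium can, 60 across, 130 high; origin at the centre of its underside
- mug: bystander: white mug, 80 across, 90 high, handle on its own +y side; origin at the centre of its underside

How it is judged:
By the outcome, as a careful person would: the job done as asked, in the order asked, and still so for the second after the job is handed in, with the robot touching nothing.
It also fails if it takes over 58 s, if anything falls off the work surface, if the arm or the gripper's body presses on something with over 40 N, if the wrist force passes 120 N, or if a joint passes its speed limit or range.

### The arm

A 7-joint arm with a two-finger parallel gripper is mounted at the origin on the work surface. World frame = base frame: x ahead of the robot, y to its left, z up, the work surface at z = 0. Lengths are in mm, angles in rad, forces in N, time in s.
With the tool pointing down it reaches from about 350 to 900 mm from the base axis. Payload 8.1 kg.
Tool frame: the origin (TCP) lies midway between the tips of the shut fingers; the grasp point (between the pads) lies 19 mm behind it (bot.grip_point_offset is the distance from the TCP to the grasp point, in mm); y points along the fingers, x is the direction in which the jaws open and shut, and the axes are right-handed (so a half turn about y gives the same grasp; the last joint's range is limited). The gripper opens to 85 mm and grips with 20 to 120 N. Pads are 22 mm wide; open, the fingers measure 114 mm over their backs; the gripper's body (76 mm by 85 mm) begins 54 mm behind the grasp point. The pads swing forward as they close: fully open they stand 13 mm farther back than shut.
Start: joints at [-1.265, 0.434, 0.025, 1.573, -0.012, 1.134, -0.075], TCP at [248.47, 573.501, 231.323] pointing down, gripper open.
Joint ranges: [-2.62, 2.62], [-0.44, 2.09], [-1.27, 1.32], [0.08, 2.57], [-1.32, 4.46], [0.12, 2], [-2.74, 2.74]. Speed limits (rad/s): [2.22, 2.22, 3.01, 3.01, 3.14, 3.14, 3.14].

### API

Orientations are given as [roll, pitch, yaw] about the fixed x, y, z axes, in that order (R = Rz(yaw) Ry(pitch) Rx(roll)).
In Python, from station import bot gives the robot as it stands. The module is installed in compiled form; this text tells all that it offers.
- The arm moves only by the shell command python3 -m handwheel 'ROWS' [OPENING]. ROWS is JSON, one flat list of numbers, 4 for each row, row after row: the shift along the tool's x, y, z in cm, then the turn about the tool's y in rad. A call has 1 to 5 rows; each row shifts and turns the commanded pose from where the row before left it, along the tool's axes as they then stand; what a row does not reach is not made up. A row lasts 1/12 s, in which the tool goes at most 41.7 mm and 7.16 degrees, less where a joint would pass 70% of its speed; a pose out of reach is approached as far as the arm can. A call with a gripper value outside its range is refused whole. OPENING is the opening, from 0 (shut) to 1 (fully open), set as the call begins (- or left out, the last holds). The fingers move at their own pace and stop on an object; the grip force is fixed at half the most. Time passes only in rows, so rows that do not move let the fingers close. It gives the time, the measured TCP pose, the force and the opening at its end, in the units of the state.
- bot.sense(): the state, without advancing time (a new reading comes with each control period).
- bot.snapshot(name): name is "side" or "top" or "wrist"; returns a dict with "frame" (480x640x3 uint8, blue, green, red), "vfov" (degrees; the focal length in pixels is half the picture's height over the tangent of half this angle, whatever the lens; pixels are square), "cx", "cy" (the principal point, pixels), "k1" (the pictures are not rectified: a ray, as slopes to the right and down, at radius r is drawn at 1 + k1 r^2 times it, then the intrinsics apply), "extrinsics" (4x4, takes a point from world to camera coordinates). Camera axes: x right, y down, z forward; pixel columns grow to the right and rows downward; lengths in mm; the calibration is good to about 2 mm. A picture is of the moment at which its call begins. There is no depth.
- bot.job_done(): hands the job in, once; it reports no verdict.
The state is a dict: "time": time; "joint_pos": joint angles; "dq": joint speeds; "effort": joint torques, N m; "ee_pos": TCP position; "ee_rot": TCP orientation; "contact_force": force on the tool from outside, world axes, zero at the start; "moment": the same for the moment, N m; "opening": opening from 0.0 (shut) to 1.0 (fully open).
Only numpy, scipy, OpenCV 4.12 (cv2) and the standard library are available. Lean on these libraries where they do the work, as an engineer would, in place of code of your own. Each camera call takes 0.05 s, during which the arm holds its last target. There are 200 camera calls.

## Working session

There is one attempt and no reset: what is moved stays moved. The work goes in short steps, Python scripts to look and compute and a shell command to move; the robot and the scene stay as the last step left them, time stands still between calls to the robot, and variables do not carry over. Pictures are saved under pics/ and viewed, about 8 in all and at most 12, crops included, and the job is handed in when it is done.

```bash
mkdir -p pics; cat > h.py <<'E'
import numpy as np, cv2
from station import bot
def snap(n,f):
    s=bot.snapshot(n); cv2.imwrite('pics/'+f,s['frame']); np.save('pics/'+f+'.npy',{k:v for k,v in s.items()},allow_pickle=True); return s
def load(f): return np.load('pics/'+f+'.npy',allow_pickle=True).item()
def ray(s,u,v):
    f=240/np.tan(np.radians(s['vfov'])/2)
    d=np.array([(u-s['cx'])/f,(v-s['cy'])/f]); p=d.copy()
    for _ in range(30): p=d/(1+s['k1']*(p@p))
    E=np.array(s['extrinsics']); R=E[:3,:3]; c=-R.T@E[:3,3]
    return c,R.T@np.array([p[0],p[1],1])
def onz(s,u,v,z):
    c,d=ray(s,u,v); return c+d*(z-c[2])/d[2]
def proj(s,P):
    E=np.array(s['extrinsics']); q=E[:3,:3]@np.array(P,float)+E[:3,3]; p=q[:2]/q[2]
    f=240/np.tan(np.radians(s['vfov'])/2); p=p*(1+s['k1']*(p@p)); return p*f+[s['cx'],s['cy']]
E
python3 - <<'E'
from h import *
np.set_printoptions(precision=3,suppress=True)
for n in('top','side'):
    s=snap(n,n+'1.png'); print(n,s['vfov'],s['k1'],ray(s,320,240))
print(bot.sense())
E
```

```text
top 46.30243501849997 0.009490720488499025 (array([ 290.942,   -4.471, 1516.433]), array([ 0.179, -0.005, -0.984]))
side 56.20788803998847 -0.05661908079120079 (array([ 217.586, -510.583,  757.824]), array([ 0.39 ,  0.589, -0.708]))
{'time': 0.1, 'joint_pos': array([-1.265,  0.435,  0.025,  1.574, -0.012,  1.134, -0.075]), 'dq': array([ 0.001, -0.001,  0.   , -0.002, -0.001, -0.002,  0.001]), 'effort': array([  0.004, -67.176,   1.029, -31.69 ,   0.016,   0.007,   0.   ]), 'ee_pos': array([248.296, 573.057, 230.601]), 'ee_rot': array([-1.571,  0.001,  1.162]), 'contact_force': array([-0.738, -0.32 ,  0.199]), 'moment': array([-0.037, -0.008, -0.019]), 'opening': 0.9976311518811275}
```

View pics/top1.png

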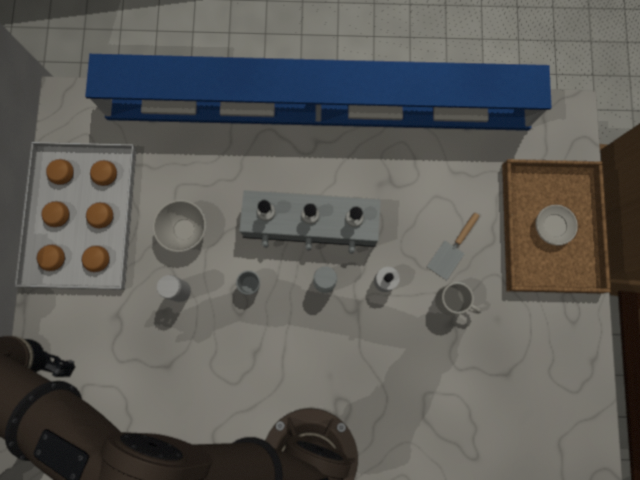

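View pics/side1.png

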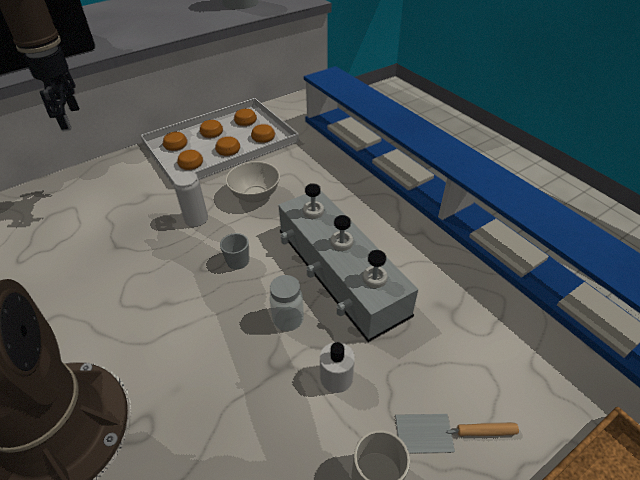

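Top view: knobs at about (264,207), (311,211) and (356,214), with the cover's black stub at (389,278). The side view agrees, with knobs at (313,190), (342,222) and (377,258) and the stub at (337,352).

```bash
python3 - <<'E'
from h import *
np.set_printoptions(precision=1,suppress=True)
T=load('top1.png');S=load('side1.png')
def blob(s,u,v,r=14):
    g=s['frame'].max(2)[v-r:v+r,u-r:u+r]; m=(g<45).astype(np.uint8)
    n,l,st,c=cv2.connectedComponentsWithStats(m); 
    i=1+np.argmin([np.hypot(*(c[k]-r))-st[k,4]/20 for k in range(1,n)]); return c[i]+[u-r,v-r],st[i,2:5]
for n,t,d,z in(('a',(264,207),(313,190),150),('b',(311,211),(342,222),150),('c',(356,214),(377,258),150),('cover',(389,278),(337,352),95)):
    p,a=blob(T,*t);q,b=blob(S,*d)
    c1,d1=ray(T,*p);c2,d2=ray(S,*q)
    k=np.linalg.lstsq(np.stack([d1,-d2],1),c2-c1,rcond=None)[0]
    A,B=c1+k[0]*d1,c2+k[1]*d2
    print(n,p,a,q,b,'tri',(A+B)/2,'gap',np.linalg.norm(A-B),'top z',onz(T,*p,z),'side z',onz(S,*q,z))
for n,uv,z in(('jar',(325,279),105),('mug',(457,297),90),('pan',(247,282),60),('shaker',(168,287),130),('bowl',(180,226),60)): print(n,onz(T,*uv,z))
E
```

```text
a [263.8 206.3] [ 12  12 111] [312.2 190. ] [ 15  13 160] tri [622.8 130.4 150.7] gap 1.3872119219668513 top z [622.4 130.7 150. ] side z [624.  130.9 150. ]
b [309.9 209.9] [ 11  13 108] [341.7 222.2] [ 16  15 195] tri [617.4  15.  146.7] gap 1.1539758364433947 top z [616.1  15.2 150. ] side z [615.8  12.  150. ]
c [355.8 212.9] [ 11  11 103] [376.5 258. ] [ 18  17 238] tri [ 612.4 -100.1  146.9] gap 1.6573893797804962 top z [611.  -99.5 150. ] side z [ 611.3 -102.4  150. ]
cover [388.1 277.4] [ 9  8 52] [336.9 351.9] [ 13  20 222] tri [ 459.6 -189.2   86. ] gap 2.040248894916718 top z [ 457.6 -187.6   95. ] side z [ 457.4 -193.8   95. ]
jar [448.6 -26.8 105. ]
mug [ 412.4 -363.2   90. ]
pan [441.  175.1  60. ]
shaker [416.9 360.7 130. ]
bowl [585.3 358.7  60. ]
```

```bash
python3 -m handwheel '[0,0,0,0.1162,0,0,0,0.1162,0,0,0,0.1162,0,0,0,0.1162,0,0,0,0.1162]' 0; python3 -m handwheel '[0,0,0,0.1162,0,0,0,0.1162,0,0,0,0.1162,0,0,0,0.1162,0,0,0,0.1162]'
python3 -m handwheel '[2.5,0.3,-2.9,0,2.5,0.3,-2.9,0,2.5,0.3,-2.9,0,2.5,0.3,-2.9,0,2.5,0.3,-2.9,0]'; python3 -m handwheel '[2.5,0.3,-2.9,0,2.5,0.3,-2.9,0,2.5,0.3,-2.9,0,2.5,0.3,-2.9,0,2.5,0.3,-2.9,0]'
```

```text
time: 0.52
ee_pos: [248.4, 573.2, 230.8]
ee_rot: [-1.571, 0.001, 0.575]
contact_force: [-0.3, -0.0, 0.6]
opening: 0.3
time: 0.93
ee_pos: [248.3, 573.2, 230.9]
ee_rot: [-1.572, 0.0, -0.006]
contact_force: [-0.7, 0.2, -0.5]
opening: -0.003
time: 1.35
ee_pos: [374.1, 426.8, 215.9]
ee_rot: [-1.571, 0.0, 0.0]
contact_force: [1.0, -0.4, 0.2]
opening: -0.002
time: 1.77
ee_pos: [499.1, 281.9, 201.0]
ee_rot: [-1.571, 0.0, 0.0]
contact_force: [0.3, 0.3, 0.5]
opening: 0.003
```

```bash
python3 -m handwheel '[2.48,0.3,-3.0,0,2.48,0.3,-3.0,0,2.48,0.3,-3.0,0,2.48,0.3,-3.0,0,2.48,0.3,-3.0,0]'; python3 - <<'E'
from h import *
s=snap('wrist','w1.png'); s2=snap('side','s2.png')
E
```

```text
time: 2.18
ee_pos: [623.1, 131.9, 185.8]
ee_rot: [-1.571, 0.001, 0.0]
contact_force: [0.1, -0.1, -0.2]
opening: -0.002
```

View pics/w1.png

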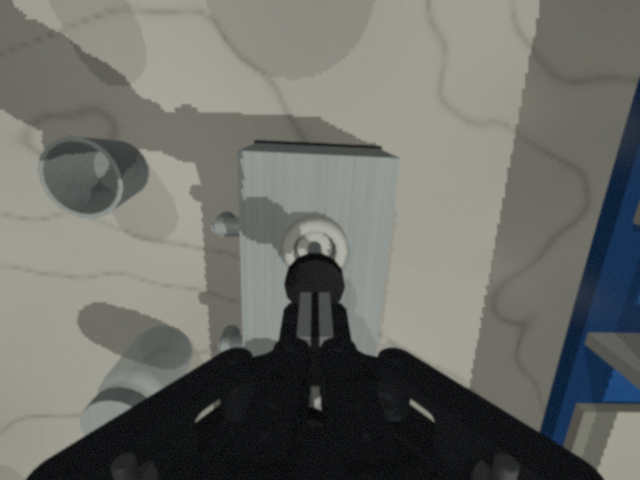

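The wrist view shows knob a at about (315,280) directly beyond the fingertips at (316,295), and the white collar at (316,245). I'll check the knob and collar as points.

```bash
python3 - <<'E'
from h import *
np.set_printoptions(precision=1,suppress=True)
s=load('w1.png')
print('knob L,R,far', [onz(s,*p,157) for p in((285,278),(344,278),(315,253))])
print('collar L,R,far',[onz(s,*p,105) for p in((284,245),(348,245),(316,214))])
E
python3 -m handwheel '[0,0.5,0,0,0,0.5,0,0,0,0.5,0,0,0,0.4,0,0,0,0.2,0,0]'
```

```text
knob L,R,far [array([607.4, 135.2, 157. ]), array([639.6, 135.2, 157. ]), array([623.7, 149.9, 157. ])]
collar L,R,far [array([602.5, 135.2, 105. ]), array([646.5, 135.2, 105. ]), array([624.4, 157.3, 105. ])]
time: 2.7
ee_pos: [621.4, 134.8, 164.3]
ee_rot: [-1.571, 0.001, 0.002]
contact_force: [0.7, -0.5, -0.7]
opening: -0.001
```

```bash
python3 -m handwheel '[0,0.3,0,0,0,0.3,0,0,0,0.3,0,0,0,0.3,0,0,0,0.3,0,0]';python3 -m handwheel '[0,0.2,0,0,0,0.2,0,0,0,0.2,0,0]'; python3 -m handwheel '[0,0.2,0,0,0,0,0,0]'
```

```text
time: 3.12
ee_pos: [622.4, 133.9, 150.3]
ee_rot: [-1.57, -0.0, 0.0]
contact_force: [-1.9, 1.4, 2.7]
opening: 0.001
time: 3.37
ee_pos: [622.5, 133.8, 144.2]
ee_rot: [-1.57, -0.0, 0.0]
contact_force: [0.0, 1.9, 2.3]
opening: 0.001
time: 3.53
ee_pos: [622.4, 133.4, 141.9]
ee_rot: [-1.571, 0.0, -0.0]
contact_force: [-0.1, 1.1, -0.7]
opening: 0.001
```

```bash
python3 -m handwheel '[0,0.15,0,0,0,0.15,0,0]'; python3 -m handwheel '[0,0.1,0,0,0,0.1,0,0]'
```

```text
time: 3.7
ee_pos: [622.6, 133.2, 139.4]
ee_rot: [-1.571, -0.0, -0.0]
contact_force: [-1.1, -0.1, 4.3]
opening: 0.001
time: 3.87
ee_pos: [622.6, 133.2, 137.6]
ee_rot: [-1.571, -0.0, -0.0]
contact_force: [-1.9, 0.3, 6.1]
opening: -0.0
```

```bash
python3 -m handwheel '[0,0.1,0,0]'; python3 -m handwheel '[0,0.1,0,0]'
```

```text
time: 3.95
ee_pos: [622.6, 133.2, 136.7]
ee_rot: [-1.571, -0.0, -0.0]
contact_force: [-1.9, 0.4, 8.8]
opening: 0.001
time: 4.03
ee_pos: [622.6, 133.2, 135.8]
ee_rot: [-1.571, -0.0, -0.0]
contact_force: [-4.3, 0.1, 9.6]
opening: -0.002
```

```bash
python3 -m handwheel '[0,0.05,0,0]'; python3 -m handwheel '[0,0,0,0]';python3 -m handwheel '[0,0,0,0]'
```

```text
time: 4.12
ee_pos: [622.6, 133.2, 135.4]
ee_rot: [-1.571, -0.001, -0.0]
contact_force: [-3.3, -0.3, 10.2]
opening: 0.002
time: 4.2
ee_pos: [622.6, 133.2, 135.4]
ee_rot: [-1.571, -0.001, -0.0]
contact_force: [-1.6, -0.5, 7.6]
opening: 0.001
time: 4.28
ee_pos: [622.6, 133.1, 135.4]
ee_rot: [-1.571, -0.001, -0.0]
contact_force: [-2.8, 0.1, 7.7]
opening: -0.0
```

A stiffens at about 140 mm at roughly 1.5 N/mm and holds 7.7 N at rest, so it is jammed. I'll stop there, lift and go to b.

```bash
python3 -m handwheel '[0,-2,0,0,0,-2,0,0,-0.1,0,-3,0,-0.2,0,-3,0,-0.2,0,-3,0]'; python3 -m handwheel '[0,0,-2.7,0,0,0.5,0,0,0,0.5,0,0,0,0.4,0,0,0,0,0,0]'; python3 - <<'E'
from h import *
print(bot.sense()['ee_pos'])
E
python3 -m handwheel '[0,0.4,0,0,0,0.4,0,0,0,0.4,0,0,0,0.3,0,0]'; python3 -m handwheel '[0,0.2,0,0,0,0.2,0,0]'; python3 -m handwheel '[0,0.15,0,0,0,0.15,0,0]'
```

```text
time: 4.7
ee_pos: [617.4, 42.4, 174.9]
ee_rot: [-1.571, -0.001, 0.001]
contact_force: [0.5, -0.3, -0.0]
opening: 0.004
time: 5.12
ee_pos: [616.7, 18.0, 159.4]
ee_rot: [-1.57, 0.002, 0.002]
contact_force: [-0.2, -0.4, -0.7]
opening: 0.004
[616.74561566  17.95758864 159.38613943]
time: 5.45
ee_pos: [617.7, 17.7, 145.6]
ee_rot: [-1.57, -0.001, 0.001]
contact_force: [-0.4, 3.6, 3.5]
opening: -0.001
time: 5.62
ee_pos: [617.7, 17.2, 141.8]
ee_rot: [-1.57, -0.001, 0.001]
contact_force: [0.5, 3.6, 4.1]
opening: -0.001
time: 5.78
ee_pos: [617.6, 16.7, 138.8]
ee_rot: [-1.571, -0.0, 0.0]
contact_force: [-0.3, 2.8, 3.3]
opening: 0.001
```

```bash
python3 -m handwheel '[0,0.15,0,0,0,0.15,0,0]'; python3 -m handwheel '[0,0.1,0,0]'; python3 -m handwheel '[0,0.1,0,0]'
```

```text
time: 5.95
ee_pos: [617.6, 16.5, 135.8]
ee_rot: [-1.571, -0.0, -0.0]
contact_force: [0.8, 2.6, 3.7]
opening: -0.002
time: 6.03
ee_pos: [617.6, 16.4, 134.7]
ee_rot: [-1.571, -0.0, -0.0]
contact_force: [1.0, 2.9, 3.3]
opening: -0.001
time: 6.12
ee_pos: [617.6, 16.5, 133.8]
ee_rot: [-1.571, -0.0, -0.0]
contact_force: [0.7, 3.5, 4.2]
opening: 0.0
```

B stays at about 4 N, so it is sound. Driving it home.

```bash
python3 -m handwheel '[0,0.3,0,0,0,0.3,0,0,0,0.3,0,0,0,0.2,0,0]'; python3 -m handwheel '[0,0.1,0,0,0,0.1,0,0]';python3 -m handwheel '[0,0.1,0,0]';python3 -m handwheel '[0,0.05,0,0]'
```

```text
time: 6.45
ee_pos: [617.5, 16.4, 122.4]
ee_rot: [-1.571, -0.0, -0.0]
contact_force: [1.4, 2.6, 3.9]
opening: -0.002
time: 6.62
ee_pos: [617.5, 16.4, 120.6]
ee_rot: [-1.571, -0.0, -0.0]
contact_force: [1.0, 2.8, 3.1]
opening: 0.001
time: 6.7
ee_pos: [617.5, 16.3, 119.7]
ee_rot: [-1.571, -0.0, -0.0]
contact_force: [1.0, 2.4, 3.5]
opening: -0.0
time: 6.78
ee_pos: [617.5, 16.3, 119.2]
ee_rot: [-1.571, -0.0, -0.0]
contact_force: [1.7, 2.6, 3.3]
opening: -0.001
```

```bash
python3 -m handwheel '[0,0.05,0,0]'; python3 -m handwheel '[0,0.05,0,0]';python3 -m handwheel '[0,0.05,0,0]'
```

```text
time: 6.87
ee_pos: [617.6, 16.3, 119.1]
ee_rot: [-1.571, -0.0, -0.0]
contact_force: [-0.9, 3.1, 11.3]
opening: 0.003
time: 6.95
ee_pos: [617.6, 16.3, 119.1]
ee_rot: [-1.571, -0.001, -0.0]
contact_force: [-2.2, 1.3, 16.1]
opening: -0.0
time: 7.03
ee_pos: [617.6, 16.4, 119.0]
ee_rot: [-1.57, -0.001, -0.0]
contact_force: [-4.5, 2.4, 19.6]
opening: 0.003
```

B is against its hard stop at 119. On to c.

```bash
python3 -m handwheel '[0,-3,0,0,0,-2.5,0,0,-0.1,0,-3,0,-0.2,0,-3,0,-0.2,0,-3,0]'; python3 -m handwheel '[0,0,-2.5,0,0,0.5,0,0,0,0.5,0,0,0,0.4,0,0,0,0,0,0]'; python3 -m handwheel '[0,0.4,0,0,0,0.4,0,0,0,0.4,0,0,0,0.3,0,0]'; python3 -m handwheel '[0,0.2,0,0,0,0.1,0,0]'; python3 -m handwheel '[0,0.15,0,0,0,0.15,0,0]'
```

```text
time: 7.45
ee_pos: [611.6, -74.8, 172.8]
ee_rot: [-1.571, 0.001, 0.001]
contact_force: [0.2, -0.9, -0.8]
opening: 0.001
time: 7.87
ee_pos: [611.5, -97.1, 157.2]
ee_rot: [-1.57, 0.003, 0.001]
contact_force: [0.3, -0.3, -0.9]
opening: 0.002
time: 8.2
ee_pos: [612.6, -97.3, 143.5]
ee_rot: [-1.57, -0.0, 0.001]
contact_force: [-1.2, 2.2, 4.0]
opening: -0.001
time: 8.37
ee_pos: [612.6, -98.0, 140.6]
ee_rot: [-1.57, -0.0, 0.001]
contact_force: [-0.6, 1.8, 3.1]
opening: 0.003
time: 8.53
ee_pos: [612.6, -98.4, 137.9]
ee_rot: [-1.571, -0.0, 0.0]
contact_force: [-0.5, 2.9, 2.9]
opening: -0.003
```

```bash
python3 -m handwheel '[0,0.15,0,0,0,0.15,0,0]'; python3 -m handwheel '[0,0.1,0,0]'; python3 -m handwheel '[0,0.1,0,0]'
```

```text
time: 8.7
ee_pos: [612.6, -98.5, 134.8]
ee_rot: [-1.571, -0.0, -0.0]
contact_force: [-0.1, 2.1, 3.7]
opening: 0.001
time: 8.78
ee_pos: [612.6, -98.5, 133.7]
ee_rot: [-1.571, -0.0, -0.0]
contact_force: [1.1, 2.4, 3.6]
opening: -0.004
time: 8.87
ee_pos: [612.6, -98.5, 132.8]
ee_rot: [-1.571, -0.0, -0.0]
contact_force: [0.5, 2.7, 2.8]
opening: -0.002
```

```bash
python3 -m handwheel '[0,0.3,0,0,0,0.3,0,0,0,0.3,0,0,0,0.2,0,0]'; python3 -m handwheel '[0,0.1,0,0]';python3 -m handwheel '[0,0.05,0,0,0,0.05,0,0]';python3 -m handwheel '[0,0.05,0,0]';python3 -m handwheel '[0,0.05,0,0]'
```

```text
time: 9.2
ee_pos: [612.6, -98.6, 121.4]
ee_rot: [-1.571, -0.0, -0.0]
contact_force: [1.6, 1.9, 3.8]
opening: -0.001
time: 9.28
ee_pos: [612.5, -98.7, 120.5]
ee_rot: [-1.571, -0.0, -0.0]
contact_force: [2.0, 2.9, 2.5]
opening: 0.002
time: 9.45
ee_pos: [612.5, -98.7, 119.8]
ee_rot: [-1.571, -0.0, -0.0]
contact_force: [1.0, 2.2, 3.4]
opening: -0.004
time: 9.53
ee_pos: [612.5, -98.7, 119.4]
ee_rot: [-1.571, -0.0, -0.0]
contact_force: [0.8, 1.9, 3.2]
opening: -0.002
time: 9.62
ee_pos: [612.6, -98.7, 119.1]
ee_rot: [-1.571, -0.0, -0.0]
contact_force: [-1.3, 2.3, 11.5]
opening: 0.002
```

```bash
python3 -m handwheel '[0,0.05,0,0]';python3 -m handwheel '[0,0.05,0,0,0,0,0,0]'; python3 -m handwheel '[0,-3,0,0,0,-3,0,0,-2.0,-0.5,-1.2,0,-2.9,0,-1.8,0,-2.9,0,-1.8,0]';  python3 -m handwheel '[-2.9,0,-1.8,0,-2.9,0,-1.8,0,-1.8,0,-0.6,0,0,0,0,0,0,0,0,0]' 1; python3 - <<'E'
from h import *
s=snap('wrist','w2.png'); s2=snap('side','s3.png')
np.set_printoptions(precision=1,suppress=True);print(bot.sense()['ee_pos'],ray(s,320,240))
E
```

```text
time: 9.7
ee_pos: [612.6, -98.7, 119.1]
ee_rot: [-1.571, -0.001, -0.0]
contact_force: [-2.7, 1.5, 16.1]
opening: -0.003
time: 9.87
ee_pos: [612.6, -98.7, 119.1]
ee_rot: [-1.57, -0.001, -0.0]
contact_force: [-3.2, 3.0, 14.4]
opening: 0.003
time: 10.28
ee_pos: [533.4, -147.1, 182.9]
ee_rot: [-1.572, 0.0, 0.001]
contact_force: [0.6, -1.0, -0.3]
opening: 0.001
time: 10.7
ee_pos: [457.0, -189.2, 182.7]
ee_rot: [-1.57, 0.001, -0.002]
contact_force: [1.0, -0.3, 0.0]
opening: 0.711
[ 458.9 -188.2  182.7] (array([ 457.6, -103.8,  324.6]), array([ 0. , -0.3, -0.9]))
```

View pics/w2.png

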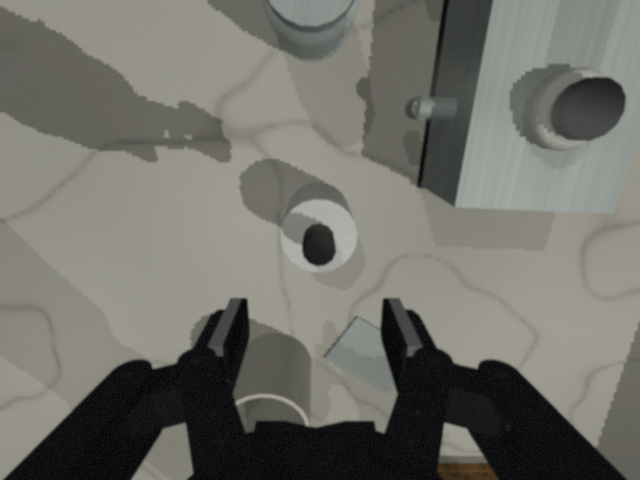

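View pics/s3.png

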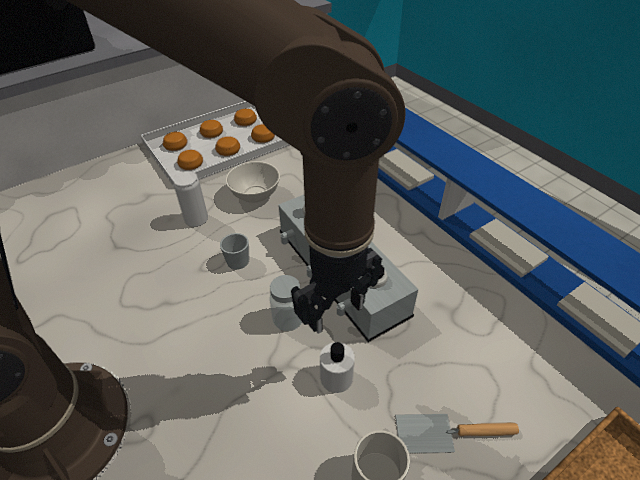

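The wrist view shows the cover's top disc centred at about (319,235) with the stub at (319,244), between the open fingers. C's knob is down, at (588,108).

```bash
python3 - <<'E'
from h import *
np.set_printoptions(precision=1,suppress=True)
s=load('w2.png');f=s['frame']
print('disc L,R',onz(s,281,235,74),onz(s,357,235,74),'top,bot',onz(s,319,199,74),onz(s,319,272,74))
g=(f.max(2)[215:275,295:345]<50).astype(np.uint8)
n,l,st,c=cv2.connectedComponentsWithStats(g);i=1+np.argmax(st[1:,4]);x,y=st[i,:2]+[295,215];w,h=st[i,2:4];print(x,y,w,h)
print('stub',[onz(s,x+w/2,y+h-w/2,104),onz(s,x+w/2,y+h-1,104),onz(s,x+w/2,y+w/2,74)])
E
```

```text
disc L,R [ 431.6 -187.9   74. ] [ 489.9 -188.1   74. ] top,bot [ 460.7 -159.9   74. ] [ 460.8 -219.1   74. ]
303 226 31 39
stub [array([ 460. , -188.4,  104. ]), array([ 460.1, -199.2,  104. ]), array([ 460.4, -193.3,   74. ])]
```

```bash
python3 -m handwheel '[0.15,2.5,-0.1,0,0,2.5,0,0,0,2.5,0,0,0,1.5,0,0,0,1.3,0,0]';python3 -m handwheel '[0,0.2,0,0,0,0,0,0,0,0,0,0,0,0,0,0,0,0,0,0]' 0; python3 -m handwheel '[0,0,0,0,0,0,0,0]'; python3 -m handwheel '[0,0,0,0,0,0,0,0]'
```

```text
time: 11.22
ee_pos: [460.2, -188.6, 77.9]
ee_rot: [-1.571, 0.002, 0.002]
contact_force: [-0.9, 0.3, -0.2]
opening: 1.001
time: 11.63
ee_pos: [460.6, -189.6, 78.6]
ee_rot: [-1.571, -0.002, 0.0]
contact_force: [-0.3, -0.1, 0.4]
opening: 0.3
time: 11.8
ee_pos: [460.5, -189.6, 78.7]
ee_rot: [-1.571, -0.002, -0.0]
contact_force: [-1.6, 0.5, 6.6]
opening: 0.263
time: 11.97
ee_pos: [460.4, -189.7, 78.7]
ee_rot: [-1.571, -0.002, -0.0]
contact_force: [-2.4, 0.9, 6.3]
opening: 0.262
```

```bash
python3 -m handwheel '[0,-1,0,0,0,-3.5,0,0,0,-4,0,0,0,-4,0,0,0,-4,0,0]'; python3 -m handwheel '[2.3,0,3.2,0,2.3,0,3.2,0,2.3,0,3.2,0,2.3,0,3.2,0,2.3,0,3.2,0]';python3 -m handwheel '[2.3,0,3.2,0,2.4,0,3.2,0,0,0,0,0,0,0,0,0]'; python3 - <<'E'
from h import *
s=snap('wrist','w3.png')
np.set_printoptions(precision=1,suppress=True);print(bot.sense()['ee_pos'],ray(s,320,240))
E
```

```text
time: 12.38
ee_pos: [458.9, -189.6, 245.2]
ee_rot: [-1.571, 0.001, -0.001]
contact_force: [2.0, 0.0, -2.0]
opening: 0.262
time: 12.8
ee_pos: [575.3, -27.9, 243.8]
ee_rot: [-1.571, -0.0, -0.0]
contact_force: [0.6, -0.8, -2.0]
opening: 0.259
time: 13.13
ee_pos: [622.3, 37.6, 242.5]
ee_rot: [-1.571, 0.001, 0.005]
contact_force: [-0.6, -1.4, -2.0]
opening: 0.261
[621.7  35.1 242.8] (array([622.4, 123. , 384.3]), array([ 0. , -0.3, -0.9]))
```

View pics/w3.png

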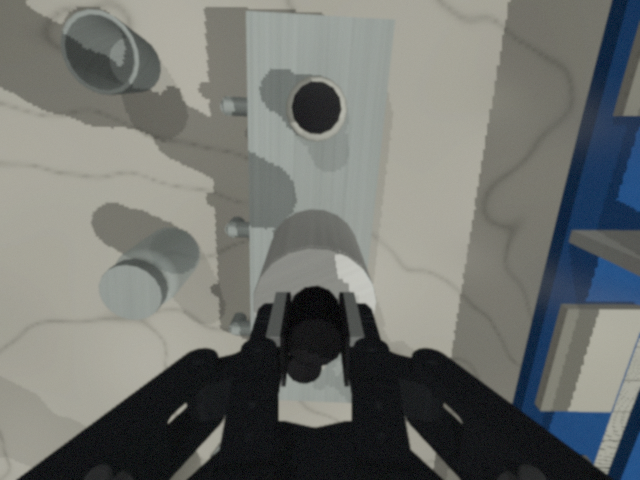

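The wrist view shows knob and collar a at about (317,108), with the held cover's top disc spanning columns 256–376 and centred at about (315,300). I'll measure both.

```bash
python3 - <<'E'
from h import *
np.set_printoptions(precision=1,suppress=True)
s=load('w3.png');f=s['frame'].astype(int)
# knob: dark blob
g=(f.max(2)[70:150,280:360]<50).astype(np.uint8)
n,l,st,c=cv2.connectedComponentsWithStats(g);i=1+np.argmin(np.hypot(*(c[1:]-[37,38]).T));k=c[i]+[280,70]
x,y,w,h=st[i,:4]; k2=[280+x+(w-1)/2,70+y+(h-1)/2];print('knob',k,k2,w,h,[onz(s,*k2,z) for z in(138,142)], 'diam',onz(s,280+x+w,k[1],140)[0]-onz(s,280+x,k[1],140)[0])
# collar: warm white vs bluish steel
d=((f[:,:,2]-f[:,:,0])>-2)&(f.max(2)>60); print(f[108,290],f[108,270],f[150,350],f[135,317],f[78,317])
cv2.imwrite('pics/t.png',cv2.resize(s['frame'][60:160,260:380],None,fx=5,fy=5,interpolation=cv2.INTER_NEAREST))
# cover rim hidden; cover top disc edges
for v in(285,295): print(v,[onz(s,u,v,238) for u in(257,376)])
print(onz(s,315,250,238),proj(s,[622,35.1,90+150]),proj(s,[623.5,133,105]))
E
```

```text
knob [315.7 107.3] [np.float64(316.0), np.float64(107.5)] 47 50 [array([623.2, 130. , 138. ]), array([623.2, 129.9, 142. ])] diam 31.09320451620829
[113 122 120] [114 117 111] [152 158 150] [148 156 156] [147 155 155]
285 [array([595.5,  48.9, 238. ]), array([651.6,  49.2, 238. ])]
295 [array([595.3,  43.6, 238. ]), array([651.9,  43.9, 238. ])]
[622.8  66.7 238. ] [313.1 313. ] [316.3 104.5]
```

View pics/t.png

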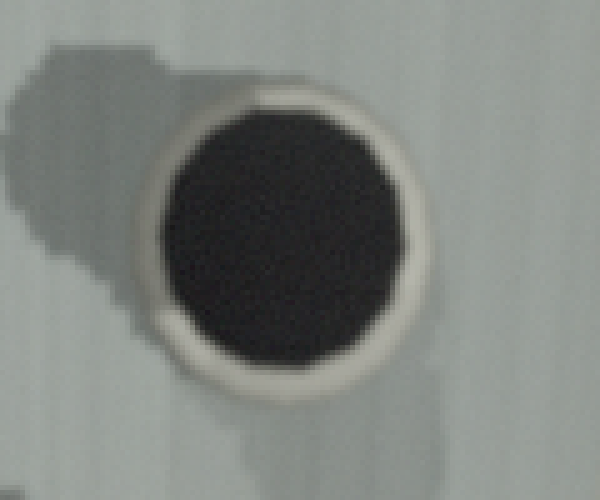

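```bash
python3 -m handwheel '[0,0,0,0,0,0,0,0,0,0,0,0]'; python3 - <<'E'
from h import *
np.set_printoptions(precision=2,suppress=True)
print(bot.sense()['ee_pos'])
s=snap('wrist','w4.png');f=s['frame'].astype(int);E=np.array(s['extrinsics']);print('cam',-E[:3,:3].T@E[:3,3],bot.sense()['ee_pos'])
g=(f.max(2)[70:150,280:360]<50).astype(np.uint8)
n,l,st,c=cv2.connectedComponentsWithStats(g);i=1+np.argmax(st[1:,4])
x,y,w,h=st[i,:4]; k=[280+x+(w-1)/2,70+y+(h-1)/2];print('knob',k,w,h,onz(s,*k,139))
kx,ky=map(int,k); gg=f.sum(2)
print('row',gg[ky+10,kx-40:kx+41:1][[*range(0,20),*range(60,81)]])
# steel/collar colour: r-b
rb=f[:,:,2]-f[:,:,0]; m=(cv2.blur(rb.astype(np.float32),(3,3))>2)[ky-45:ky+46,kx-45:kx+46].astype(np.uint8)
n,l,st,c=cv2.connectedComponentsWithStats(m);i=1+np.argmax(st[1:,4]);print('collar',st[i]+[kx-45,ky-45,0,0,0])
x,y,w,h=st[i,:4];cc=[kx-45+x+(w-1)/2,ky-45+y+(h-1)/2];print(cc,[onz(s,*cc,z) for z in(97,104)])
row=gg[290];d=np.abs(np.diff(row));print('disc cols',[int(j) for j in range(235,395) if d[j]>60]); col=gg[:,290];d=np.abs(np.diff(col));print('col290',[int(j) for j in range(200,300) if d[j]>40],'col 315',[int(j) for j in range(200,300) if np.abs(np.diff(gg[:,315]))[j]>40])
E
```

```text
time: 13.43
ee_pos: [621.5, 33.1, 243.3]
ee_rot: [-1.571, -0.0, -0.002]
contact_force: [0.1, -0.8, -1.7]
opening: 0.254
[621.47  33.14 243.32]
cam [621.93 118.61 385.12] [621.57  33.36 243.25]
knob [np.float64(316.0), np.float64(100.5)] 47 50 [623.07 129.81 139.  ]
row [469 462 441 417 405 394 359 340 340 333 323 308 318 343 358 364 344 266
 161 101 115 140 229 368 470 507 517 511 480 449 421 417 427 442 453 454
 455 461 461 466 460]
collar [ 285   69   63   67 1426]
[np.float64(316.0), np.float64(102.0)] [array([623.26, 130.64,  97.  ]), array([623.23, 130.35, 104.  ])]
disc cols [299, 300, 301, 302, 328, 329, 348]
col290 [291, 292, 294] col 315 [209, 284, 285, 286, 291]
```

```bash
python3 -m handwheel '[0.1,0,3.2,0,0,0,3.2,0,0,0,2.3,0,0,0,1.0,0,0,0,0,0]'; python3 -m handwheel '[0,0,0,0,0,0,0,0,0,0,0,0,0,0,0,0,0,0,0,0]'; python3 - <<'E'
from h import *
np.set_printoptions(precision=2,suppress=True)
snap('side','s5.png'); s=snap('wrist','w5.png');E=np.array(s['extrinsics']);print('cam',-E[:3,:3].T@E[:3,3],bot.sense()['ee_pos'],bot.sense()['ee_rot'])
E
```

```text
time: 13.9
ee_pos: [622.4, 134.9, 242.6]
ee_rot: [-1.569, 0.001, 0.004]
contact_force: [-0.1, 0.1, -2.8]
opening: 0.263
time: 14.32
ee_pos: [623.1, 130.3, 243.0]
ee_rot: [-1.571, -0.0, -0.002]
contact_force: [0.1, -0.8, -2.7]
opening: 0.255
cam [623.43 216.11 384.73] [622.99 130.87 242.86] [-1.57 -0.   -0.  ]
```

View pics/s5.png

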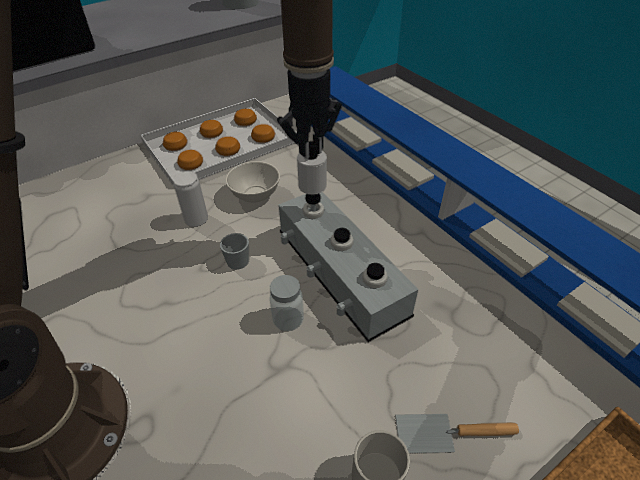

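The side view shows the held cover's axis at column 313, in line with knob a (313,198). B and c are down. Descending.

```bash
python3 -m handwheel '[0,1.5,0,0,0,1.5,0,0,0,1.2,0,0,0,0.8,0,0,0,0.4,0,0]'; python3 -m handwheel '[0,0,0,0,0,0,0,0]'; python3 -m handwheel '[0,0.3,0,0,0,0.3,0,0]'; python3 -m handwheel '[0,0.2,0,0,0,0.2,0,0]'
```

```text
time: 14.83
ee_pos: [622.3, 131.3, 187.4]
ee_rot: [-1.571, 0.002, -0.0]
contact_force: [-0.6, -0.3, -1.6]
opening: 0.262
time: 15.0
ee_pos: [623.1, 131.5, 189.1]
ee_rot: [-1.571, -0.0, -0.0]
contact_force: [0.1, 0.7, -1.2]
opening: 0.259
time: 15.17
ee_pos: [623.5, 131.5, 183.5]
ee_rot: [-1.57, -0.002, -0.0]
contact_force: [-1.2, -0.8, -1.3]
opening: 0.256
time: 15.33
ee_pos: [622.9, 131.5, 178.7]
ee_rot: [-1.571, -0.0, -0.0]
contact_force: [0.4, -0.4, -1.6]
opening: 0.261
```

```bash
python3 -m handwheel '[0,0.2,0,0,0,0.2,0,0]'; python3 -m handwheel '[0,0.2,0,0,0,0.15,0,0]'; python3 -m handwheel '[0,0.1,0,0]'; python3 -m handwheel '[0,0.1,0,0]'
```

```text
time: 15.5
ee_pos: [622.9, 131.5, 174.7]
ee_rot: [-1.571, -0.0, -0.0]
contact_force: [-0.4, -0.3, -2.3]
opening: 0.26
time: 15.67
ee_pos: [622.8, 131.4, 171.0]
ee_rot: [-1.571, 0.0, -0.0]
contact_force: [0.1, -0.3, -1.9]
opening: 0.258
time: 15.75
ee_pos: [622.9, 131.4, 170.0]
ee_rot: [-1.571, 0.0, -0.0]
contact_force: [0.4, -0.2, -2.3]
opening: 0.258
time: 15.83
ee_pos: [622.9, 131.4, 169.2]
ee_rot: [-1.571, -0.0, -0.0]
contact_force: [0.4, -0.1, -2.2]
opening: 0.258
```

```bash
python3 -m handwheel '[0,0.1,0,0]'; python3 -m handwheel '[0,0.1,0,0]'; python3 -m handwheel '[0,0,0,0]'
```

```text
time: 15.92
ee_pos: [623.0, 131.5, 168.8]
ee_rot: [-1.57, -0.0, -0.0]
contact_force: [-4.1, -0.6, 11.1]
opening: 0.258
time: 16.0
ee_pos: [623.1, 131.5, 168.8]
ee_rot: [-1.57, -0.001, -0.0]
contact_force: [-7.4, -1.0, 20.1]
opening: 0.262
time: 16.08
ee_pos: [623.1, 131.5, 168.8]
ee_rot: [-1.57, -0.001, -0.0]
contact_force: [-4.1, -1.1, 11.0]
opening: 0.26
```

Rim seated: the TCP stopped at 168.8, and 78.7 + 90 was expected. Relieve, release and rise.

```bash
python3 -m handwheel '[0,-0.1,0,0]'; python3 -m handwheel '[0,0,0,0,0,0,0,0,0,0,0,0,0,0,0,0,0,0,0,0]' 1;python3 -m handwheel '[0,0,0,0,0,0,0,0]'; python3 -m handwheel '[0,-1,0,0,0,-2,0,0,0,-3,0,0,0,-3,0,0,0,-3,0,0]'; python3 -m handwheel '[-3,0,1,0,-3,0,1,0,-3,0,1,0,-3,0,1,0,-3,0,1,0]';python3 -m handwheel '[-2,0,0,0,0,0,0,0,0,0,0,0]'; python3 - <<'E'
from h import *
snap('side','s6.png');t=snap('top','t6.png')
E
```

```text
time: 16.17
ee_pos: [623.1, 131.5, 169.1]
ee_rot: [-1.57, -0.001, -0.0]
contact_force: [0.1, 0.5, -2.7]
opening: 0.256
time: 16.58
ee_pos: [623.0, 131.5, 168.2]
ee_rot: [-1.571, 0.0, -0.0]
contact_force: [-0.0, -0.1, -0.2]
opening: 0.947
time: 16.75
ee_pos: [622.9, 131.4, 168.2]
ee_rot: [-1.571, 0.0, -0.0]
contact_force: [-0.9, -0.2, 0.3]
opening: 1.002
time: 17.17
ee_pos: [622.7, 131.3, 290.4]
ee_rot: [-1.571, -0.0, -0.0]
contact_force: [0.6, -0.7, 0.3]
opening: 1.0
time: 17.58
ee_pos: [471.6, 181.6, 289.1]
ee_rot: [-1.57, -0.001, -0.0]
contact_force: [0.2, 0.8, 0.0]
opening: 1.0
time: 17.83
ee_pos: [452.5, 181.7, 289.4]
ee_rot: [-1.569, -0.001, 0.001]
contact_force: [1.3, -0.2, 1.1]
opening: 1.001
```

View pics/s6.png

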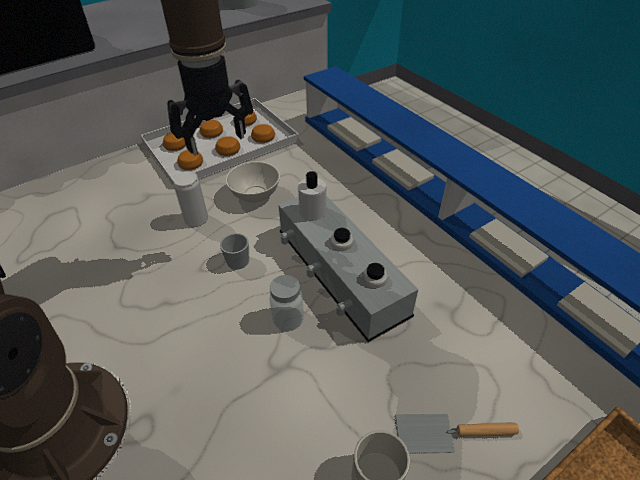

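View pics/t6.png

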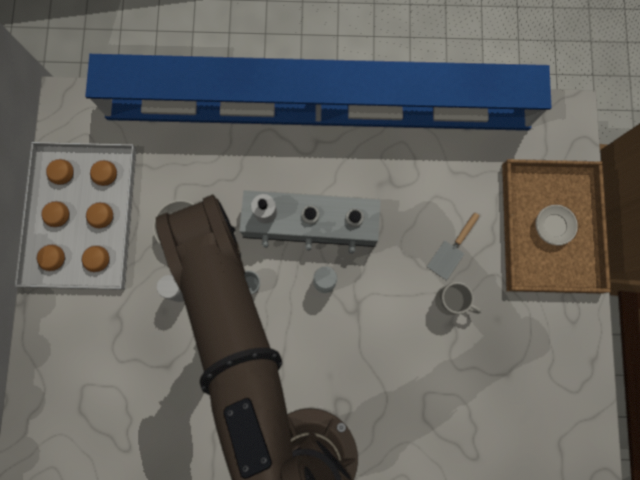

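The side view shows the cover upright on barrel a (312,195) and knobs b (342,236) and c (376,272) fully down. In the top view the cover is at (263,205). All bystanders are where they were, and the gripper is free.

```bash
python3 -c "
from station import bot
print(bot.job_done())"
```

```text
the job is handed in; nothing more can be done
None
```

The test is done and handed in at about 18 s of the 58 s allowed: plunger a is the jammed one and has the cover on it, and b and c are fully home.

- **Plunger a (+y end):** It slid at about 3 N, then stiffened from roughly 140 mm above the counter. I stopped at 135.4 mm (about 24 mm of travel) with a peak reading of 10.2 N, below the 18 N damage limit. It was left part-way.
- **Plungers b and c:** Both slid at a steady 3–4 N and reached their hard stops at a knob height of 119 mm. I pressed each to about 16–20 N to confirm the stop.
- **Cover:** It is on barrel a. It went past the collar with no side force, and the rim stopped at 90 mm, the block's top.

The last pictures show the cover upright on a, b and c down, the other items where they were, and the gripper clear of everything. The bowl and pan are partly hidden by the arm in the last top view, but the side view shows both in place.

One check disagreed: the first wrist picture put barrel a 2–4 mm farther in y than the others, probably because the arm was still settling. I went with the settled wrist picture and the two fixed cameras, which agreed to about 1 mm.

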